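Set the guards of two board testers

ROBOT

A 6-joint arm with a two-finger parallel gripper is mounted at the origin on the work surface. World frame = base frame: x ahead of the robot, y to its left, z up, the work surface at z = 0. Lengths are in m, angles in rad, forces in N, time in s.
With the tool pointing down it reaches from about 0.325 to 0.775 m from the base axis. Payload 5.5 kg.
Tool frame: the origin (TCP) lies at the very end of the fingers, on their centre line; the grasp point (between the pads) lies 19 mm behind it; z points along the fingers, y is the direction in which the jaws open and shut (so a half turn about z gives the same grasp; the last joint's range is limited). The gripper opens to 88 mm and grips with 3 to 60 N. Pads are 20 mm wide; open, the fingers measure 115 mm over their backs; the gripper's body (75 mm by 178 mm) begins 61 mm behind the grasp point.
Start: joints at [1.15, 0.091, 1.231, -0, 1.82, -0.057], TCP at [0.214, 0.561, 0.223] pointing down, gripper open.
Joint ranges: [-2.87, 2.87], [-0.86, 2.18], [0.17, 2.46], [-1.51, 4.65], [0.06, 2.69], [-2.65, 2.65]. Speed limits (rad/s): [2.57, 2.57, 3.01, 3.14, 3.14, 3.14].

INTERFACE

Orientations are given as [roll, pitch, yaw] about the fixed x, y, z axes, in that order (R = Rz(yaw) Ry(pitch) Rx(roll)).
In Python, from plant import sense, read_camera, close_job gives the robot as it stands. The module is installed in compiled form; this text tells all that it offers.
- The arm moves only by the tool carry_out, never from a script. Its argument "motion" is a list of rows, each a list of 7 numbers: the shift along the world's x, y, z in m, then the turn, a rotation vector about the world's x, y, z in rad, then the finger opening in m, from 0 to 0.0878. A call has 1 to 20 rows; each row is the pose to reach, as a shift and turn from the pose measured when the call began; what a row does not reach only later rows make up. A row lasts 1/12 s, in which the tool goes at most 41.7 mm and 7.16 degrees, less where a joint would pass 70% of its speed; a pose out of reach is approached as far as the arm can. A call with a gripper value outside its range is refused whole. The fingers move at their own pace and stop on an object; the grip force is fixed at half the most. Time passes only in rows, so rows that repeat a pose let the fingers close. It gives the time, the measured TCP pose, the force and the opening at its end, in the units of the state.
- sense(): the state, without advancing time (a new reading comes with each control period).
- read_camera(name): name is "scene" or "top"; returns a dict with "image" (420x560x3 uint8, red, green, blue), "z_map" (420x560 float32, m along the optical axis (not along the pixel's ray), 0 where there is no reading), "mtx" (3x3 intrinsics, pixels), "xyz" and "attitude" of the camera in the world. Camera axes: x right, y down, z forward; pixel columns grow to the right and rows downward; lengths in m; the calibration is good to about 2 mm. A picture is of the moment at which its call begins.
- close_job(): hands the job in, once; it reports no verdict.
The state is a dict: "time": time; "joint_pos": joint angles; "qd": joint speeds; "tau": joint torques, N m; "eef_pos": TCP position; "orientation": TCP orientation; "ft_force": force on the tool from outside, world axes, zero at the start; "torque": the same for the moment, N m; "finger_gap": opening from 0.0 (shut) to 1.0 (fully open).
Only numpy, scipy, OpenCV 4.12 (cv2) and the standard library are available. Lean on these libraries where they do the work, as an engineer would, in place of code of your own. Each camera call takes 0.05 s, during which the arm holds its last target.

TASK

Two identical board testers are fixed to the bench, both with their clear sliding guard left half-way. Slide the guard of the tester that has a circuit board in its bay fully shut, and slide the guard of the tester whose bay is empty fully open, ready for the next board.

Things in the scene. Friction and masses are not known exactly. Their poses are not given: they have to be found in the camera images.
- fin_loaded (a point): Centre of the upright black grip fin on the guard of the tester with a green circuit board (104 x 110 mm) in its bay. Fin 12 mm thick (point x), 60 wide (y), top 48 mm above the clear pane; this point is 27 mm above the pane, 100 above the bench. x points along the track in the opening direction, roughly away from the robot. Tester: grey box 300 x 170 mm, 90 high, bay in the half nearer the robot.
- guard_loaded (a joint): Slide of the loaded tester's guard, m: 0 = fully shut (guard over the bay, against the front lip nearest the robot), 0.120 = fully open (guard over the vented rear deck, against the rear stops). Stays where it is left; sliding takes about 2 to 4 N.
- fin_empty (a point): Centre of the upright black grip fin on the guard of the tester with an empty bay (only four brass standoffs). Fin 12 mm thick (point x), 60 wide (y), top 48 mm above the clear pane; this point is 27 mm above the pane, 100 above the bench. x points along the track in the opening direction, roughly away from the robot. Same tester otherwise; either may stand left or right.
- guard_empty (a joint): Slide of the empty tester's guard, m: 0 = fully shut (guard over the bay, against the front lip nearest the robot), 0.120 = fully open (guard over the vented rear deck, against the rear stops). Stays where it is left; sliding takes about 2 to 4 N.

How it is judged:
At the end, for the whole second after the job is handed in: The guard of the tester holding the board is fully shut (within 12 mm of its front end stop) and the guard of the empty tester is fully open (within 12 mm of its rear end stops), both at rest (value of joint guard_loaded below 0.012 m and value of joint guard_empty above 0.108 m and velocity of joint guard_loaded between -0.01 and 0.01 m/s and velocity of joint guard_empty between -0.01 and 0.01 m/s); the robot touches nothing.
It also fails if it takes over 45 s, if anything falls off the work surface, if the arm or the gripper's body presses on something with over 40 N, if the wrist force passes 120 N, or if a joint passes its speed limit or range.

## Working session

There is one attempt and no reset: what is moved stays moved. The work goes in short steps, Python scripts to look and compute and a tool call to move; the robot and the scene stay as the last step left them, time stands still between calls to the robot, and variables do not carry over. Pictures are saved under pics/ and viewed, and the job is handed in when it is done.

Besides the shell and the picture viewer there is one more tool, called after ">>>" as name(argument=value, ...) on one line, values as JSON. carry_out: Moves the arm, as the interface text tells. Its arguments: {"type":"object","properties":{"motion":{"type":"array","items":{"type":"array","items":{"type":"number"}}}},"required":["motion"]}

```bash
mkdir -p pics; python3 - <<'E'
from plant import sense, read_camera
import cv2,pickle
print(sense())
for n in("scene","top"):
    c=read_camera(n);cv2.imwrite(f"pics/{n}0.png",c["image"][:,:,::-1]);pickle.dump(c,open(f"{n}0.pkl","wb"));print(n,c["mtx"],c["xyz"],c["attitude"])
E
```

```text
{'time': 0.0, 'joint_pos': array([ 1.15028745e+00,  9.18204669e-02,  1.23185911e+00, -1.25120514e-05,
        1.81979245e+00, -5.66942870e-02]), 'qd': array([ 0.00034415, -0.00100415,  0.00094902,  0.0013617 , -0.00045662,
        0.0011592 ]), 'tau': array([ 1.29031487e-03, -4.46433949e+01, -4.06467640e+01,  6.99672033e-02,
        2.85809732e-02, -2.04937915e-04]), 'eef_pos': array([0.21338823, 0.56046021, 0.22154499]), 'orientation': array([-3.13971562e+00, -9.43798553e-05,  2.77777490e+00]), 'ft_force': array([ 0.12363861, -0.5507994 ,  0.17353254]), 'torque': array([0.02939971, 0.03551918, 0.00565741]), 'finger_gap': 0.9983887446053384}
scene [[393.18876278   0.         282.51916337]
 [  0.         393.18876278 209.46595987]
 [  0.           0.           1.        ]] [ 0.90219145 -0.08548874  0.63895152] [-2.45012889 -0.00310771  1.42961198]
top [[485.3844471    0.         279.89012511]
 [  0.         485.3844471  203.45378125]
 [  0.           0.           1.        ]] [0.40094973 0.01176072 0.85912693] [-3.02204014 -0.03990066 -1.57644289]
```

View pics/scene0.png

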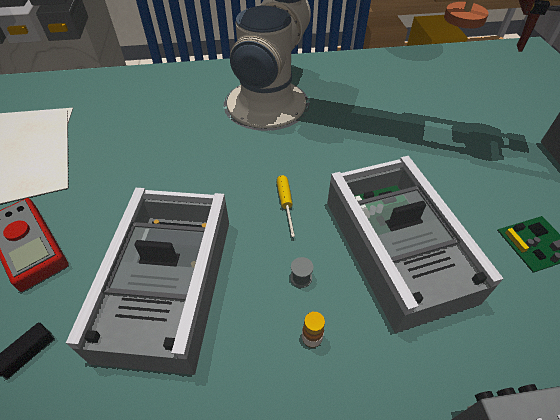

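View pics/top0.png

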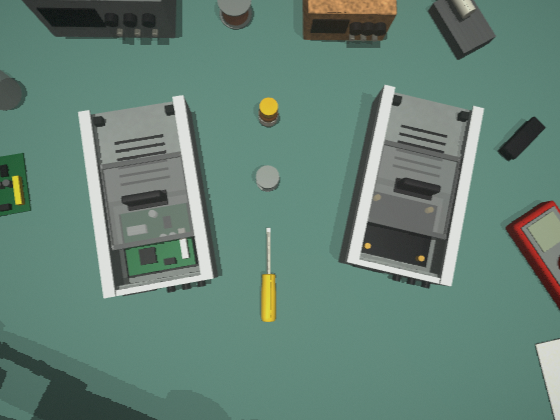

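The top view shows the loaded tester (green board) on the left, which is +y, with its fin at about (145,200). The empty one is on the right with its fin at about (417,188). Next I'll measure both fins and the rail directions.

```bash
cat > h.py <<'E'
import numpy as np
from scipy.spatial.transform import Rotation as R
def cloud(c):
    z=c["z_map"].astype(float);K=c["mtx"];v,u=np.mgrid[:z.shape[0],:z.shape[1]]
    p=np.stack([(u-K[0,2])*z/K[0,0],(v-K[1,2])*z/K[1,1],z],-1)
    w=p@R.from_euler("xyz",c["attitude"]).as_matrix().T+c["xyz"]
    w[z<=0]=np.nan
    return w
E
python3 - <<'E'
import pickle,cv2,numpy as np
from h import cloud
for n in("top","scene"):
    c=pickle.load(open(n+"0.pkl","rb"));w=cloud(c);im=c["image"].astype(int)
    dark=im.max(2)<75; white=im.min(2)>170
    X,Y,Z=w[...,0],w[...,1],w[...,2]
    print(n,"bench z",np.nanmedian(Z[(abs(Y)<.15)&(X>.3)&(X<.6)]))
    for s in(1,-1):
        box=(X>.25)&(X<.65)&(s*Y>.1)&(s*Y<.42)
        # fin
        m=(box&(Z>.107)&(Z<.135)).astype(np.uint8)
        k,l,st,ce=cv2.connectedComponentsWithStats(m)
        for i in range(1,k):
            if st[i,4]>60:
                p=w[l==i];q=p[:,:2].astype(np.float32);r=cv2.minAreaRect(q)
                print(s,"fin?",st[i],r,"mean",p.mean(0),"zmax",p[:,2].max())
        m=(box&white&(Z>.07)&(Z<.11)).astype(np.uint8)
        k,l,st,ce=cv2.connectedComponentsWithStats(m)
        pts=w[m>0]
        r=cv2.minAreaRect(pts[:,:2].astype(np.float32));print("rails",r,np.median(pts[:,2]))
E
```

```text
top bench z 0.0005272209320770771
1 fin? [121 190  41  15 359] ((0.5008402466773987, 0.19382664561271667), (0.012449928559362888, 0.059793874621391296), 10.082892417907715) mean [0.4999179  0.19323076 0.11903057] zmax 0.12421018315516541
rails ((0.5094306468963623, 0.19609397649765015), (0.3000876009464264, 0.17102204263210297), 10.028806686401367) 0.09052849315503086
-1 fin? [400 178  40  16 351] ((0.5189803242683411, -0.2386912703514099), (0.05978967249393463, 0.012731359340250492), 76.02725982666016) mean [ 0.51807446 -0.23753211  0.11903053] zmax 0.12484141632174584
rails ((0.5247174501419067, -0.2413538098335266), (0.1705733984708786, 0.2958848476409912), 76.5999755859375) 0.09091246993187813
scene bench z 0.0008498983485361045
1 fin? [392 201  34  17 318] ((0.500965416431427, 0.19439612329006195), (0.013166218996047974, 0.05962492898106575), 10.697155952453613) mean [0.50344731 0.19262399 0.11749244] zmax 0.12331029014225803
rails ((0.5079314112663269, 0.19678106904029846), (0.3001287877559662, 0.17101430892944336), 9.977422714233398) 0.0910832621836537
-1 fin? [134 240  40  13 392] ((0.5197211503982544, -0.2387661635875702), (0.06023634970188141, 0.013324844650924206), 75.72978973388672) mean [ 0.5218752  -0.23777767  0.11762379] zmax 0.12387988866192567
rails ((0.5240323543548584, -0.2406836301088333), (0.1712486892938614, 0.2982178032398224), 76.71076965332031) 0.09117622464848774
```

>>> carry_out(motion=[[0.024,-0.0305,0,0,0,-0.086,0.0878],[0.048,-0.061,0,0,0,-0.172,0.0878],[0.072,-0.0916,0,0,0,-0.258,0.0878],[0.096,-0.122,0,0,0,-0.344,0.0878],[0.12,-0.153,0,0,0,-0.43,0.0878],[0.144,-0.183,0,0,0,-0.516,0.0878],[0.168,-0.214,0,0,0,-0.603,0.0878],[0.192,-0.244,0,0,0,-0.689,0.0878],[0.216,-0.275,0,0,0,-0.775,0.0878],[0.24,-0.305,0,0,0,-0.861,0.0878],[0.264,-0.336,0,0,0,-0.947,0.0878],[0.2876,-0.3665,0,0,0,-1.033,0.0878],[0.2876,-0.3665,0,0,0,-1.033,0.0878],[0.2876,-0.3665,0,0,0,-1.033,0.0878]])

```text
time: 1.27
eef_pos: [0.5017, 0.1922, 0.2207]
orientation: [-3.138, 0.0, 1.741]
ft_force: [-0.2, 0.0, 0.2]
finger_gap: 0.993
```

>>> carry_out(motion=[[0,0.001,-0.03,0,0,0,0.0878],[0,0.002,-0.06,0,0,0,0.0878],[0,0.002,-0.09,0,0,0,0.0878],[0,0.002,-0.115,0,0,0,0.0878],[0,0.002,-0.13,0,0,0,0.0878],[0,0.002,-0.138,0,0,0,0.0878],[0,0.002,-0.138,0,0,0,0.0878],[0,0.002,-0.138,0,0,0,0.014],[0,0.002,-0.138,0,0,0,0.005],[0,0.002,-0.138,0,0,0,0.005],[0,0.002,-0.138,0,0,0,0.005],[0,0.002,-0.138,0,0,0,0.005],[0,0.002,-0.138,0,0,0,0.005],[0,0.002,-0.138,0,0,0,0.005],[0,0.002,-0.138,0,0,0,0.005]])

```text
time: 2.52
eef_pos: [0.5017, 0.1942, 0.0828]
orientation: [-3.138, 0.0, 1.741]
ft_force: [-0.9, 1.3, 0.3]
finger_gap: 0.433
```

>>> carry_out(motion=[[0,0,0,0,0,0,0.005],[0,0,0,0,0,0,0.005],[0,0,0,0,0,0,0.005],[0,0,0,0,0,0,0.005],[0,0,0,0,0,0,0.005],[0,0,0,0,0,0,0.005],[0,0,0,0,0,0,0.005],[0,0,0,0,0,0,0.005]])

```text
time: 3.18
eef_pos: [0.5016, 0.1942, 0.0827]
orientation: [-3.138, 0.0, 1.741]
ft_force: [-1.4, -0.8, -1.4]
finger_gap: 0.136
```

>>> carry_out(motion=[[-0.005,-0.0009,0,0,0,0,0.005],[-0.0148,-0.0026,0,0,0,0,0.005],[-0.0246,-0.0043,0,0,0,0,0.005],[-0.0345,-0.0061,0,0,0,0,0.005],[-0.0443,-0.0078,0,0,0,0,0.005],[-0.0492,-0.0087,0,0,0,0,0.005],[-0.0492,-0.0087,0,0,0,0,0.005]])

```text
time: 3.77
eef_pos: [0.4515, 0.1854, 0.0827]
orientation: [-3.138, 0.0, 1.742]
ft_force: [-1.8, 0.8, -0.3]
finger_gap: 0.136
```

Moved freely. Now I'll go in small increments until it meets the stop.

>>> carry_out(motion=[[-0.002,-0.0003,0,0,0,0,0.005],[-0.004,-0.0007,0,0,0,0,0.005],[-0.006,-0.001,0,0,0,0,0.005],[-0.006,-0.001,0,0,0,0,0.005]])

```text
time: 4.1
eef_pos: [0.4455, 0.1844, 0.0828]
orientation: [-3.138, 0.0, 1.742]
ft_force: [0.3, -1.0, -1.8]
finger_gap: 0.135
```

>>> carry_out(motion=[[-0.002,-0.0003,0,0,0,0,0.005],[-0.004,-0.0007,0,0,0,0,0.005],[-0.004,-0.0007,0,0,0,0,0.005]])

```text
time: 4.35
eef_pos: [0.4413, 0.1836, 0.0827]
orientation: [-3.138, 0.0, 1.742]
ft_force: [0.7, 0.9, -2.1]
finger_gap: 0.139
```

```bash
python3 - <<'E'
from plant import sense, read_camera
import cv2
for n in("scene","top"):
    c=read_camera(n);im=c["image"][:,:,::-1]
    im=cv2.resize(im[130:340,300:560] if n=="scene" else im[60:330,40:300],None,fx=2,fy=2)
    cv2.imwrite(f"pics/{n}1.png",im)
print(sense()["ft_force"])
E
```

```text
[ 0.08343436 -1.00163694 -1.34903154]
```

View pics/scene1.png

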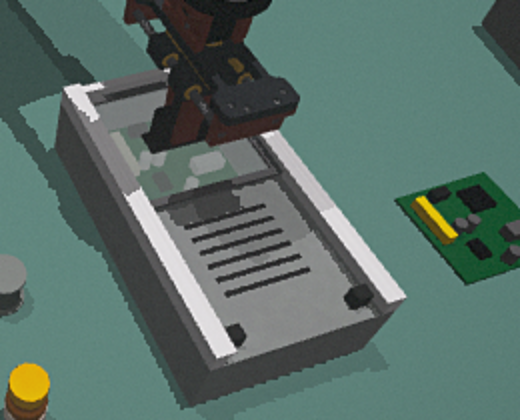

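The guard now covers most of the bay and the deck is exposed, but the force shows no stop contact yet. I'll keep going.

>>> carry_out(motion=[[-0.002,-0.0003,0,0,0,0,0.005],[-0.004,-0.0007,0,0,0,0,0.005],[-0.004,-0.0007,0,0,0,0,0.005]])

```text
time: 4.7
eef_pos: [0.4396, 0.1833, 0.0828]
orientation: [3.14, -0.0, 1.741]
ft_force: [14.5, 3.3, -6.9]
finger_gap: 0.136
```

Stop contact: 14.5 N, and it moved 1.7 mm of the 4 mm commanded. I'll relax and release.

>>> carry_out(motion=[[0.0,0,0,0,0,0,0.05],[0.0,0,0,0,0,0,0.05],[0,0,0,0,0,0,0.05],[0,0,0,0,0,0,0.05],[0,0,0,0,0,0,0.05],[0,0,0,0,0,0,0.05],[0,0,0,0,0,0,0.05]])

```text
time: 5.28
eef_pos: [0.4395, 0.1833, 0.0828]
orientation: [3.14, -0.0, 1.741]
ft_force: [0.5, 0.3, -0.0]
finger_gap: 0.564
```

>>> carry_out(motion=[[0,0,0.02,0,0,0,0.06],[0,0,0.05,0,0,0,0.07],[0,0,0.085,0,0,0,0.0878],[0,0,0.12,0,0,0,0.0878],[0.007,-0.035,0.12,0,0,-0.034,0.0878],[0.013,-0.07,0.12,0,0,-0.068,0.0878],[0.02,-0.105,0.12,0,0,-0.1,0.0878],[0.027,-0.14,0.12,0,0,-0.135,0.0878],[0.033,-0.175,0.12,0,0,-0.169,0.0878],[0.04,-0.211,0.12,0,0,-0.203,0.0878],[0.047,-0.246,0.12,0,0,-0.236,0.0878],[0.053,-0.281,0.12,0,0,-0.27,0.0878],[0.06,-0.316,0.12,0,0,-0.304,0.0878],[0.067,-0.351,0.12,0,0,-0.338,0.0878],[0.074,-0.387,0.12,0,0,-0.371,0.0878],[0.08,-0.422,0.12,0,0,-0.405,0.0878],[0.08,-0.422,0.12,0,0,-0.405,0.0878],[0.08,-0.422,0.12,0,0,-0.405,0.0878]])

```text
time: 6.78
eef_pos: [0.5191, -0.24, 0.2018]
orientation: [-3.141, -0.001, 1.334]
ft_force: [0.3, 0.6, -0.3]
finger_gap: 0.997
```

```bash
python3 - <<'E'
from plant import read_camera
import cv2,numpy as np
from h import cloud
c=read_camera("top");cv2.imwrite("pics/top2.png",c["image"][:,:,::-1]);w=cloud(c)
X,Y,Z=w[...,0],w[...,1],w[...,2]
m=(X>.25)&(X<.65)&(Y>.1)&(Y<.3)&(Z>.107)&(Z<.135)
print(m.sum(),cv2.minAreaRect(w[m][:,:2].astype(np.float32)))
E
```

```text
342 ((0.44025829434394836, 0.18357950448989868), (0.012191523797810078, 0.059667084366083145), 10.034201622009277)
```

View pics/top2.png

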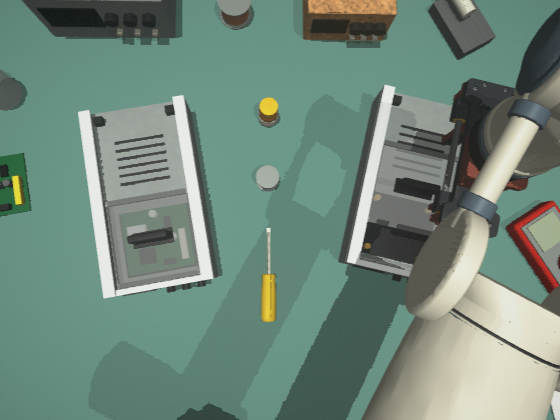

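The loaded guard now covers the whole bay, with its fin at (150,237), 61.5 mm from where it started and against the lip. Next I'll descend on the empty tester's fin.

>>> carry_out(motion=[[0,0.001,-0.03,0,0,0,0.0878],[0,0.001,-0.06,0,0,0,0.0878],[0,0.001,-0.09,0,0,0,0.0878],[0,0.001,-0.11,0,0,0,0.0878],[0,0.001,-0.119,0,0,0,0.0878],[0,0.001,-0.119,0,0,0,0.005],[0,0.001,-0.119,0,0,0,0.005],[0,0.001,-0.119,0,0,0,0.005],[0,0.001,-0.119,0,0,0,0.005],[0,0.001,-0.119,0,0,0,0.005],[0,0.001,-0.119,0,0,0,0.005],[0,0.001,-0.119,0,0,0,0.005],[0,0.001,-0.119,0,0,0,0.005],[0,0.001,-0.119,0,0,0,0.005],[0,0.001,-0.119,0,0,0,0.005],[0,0.001,-0.119,0,0,0,0.005],[0,0.001,-0.119,0,0,0,0.005],[0,0.001,-0.119,0,0,0,0.005],[0,0.001,-0.119,0,0,0,0.005],[0,0.001,-0.119,0,0,0,0.005]])

```text
time: 8.5
eef_pos: [0.5191, -0.2378, 0.0832]
orientation: [3.141, -0.001, 1.336]
ft_force: [-0.6, -0.5, 0.5]
finger_gap: 0.134
```

>>> carry_out(motion=[[0.005,-0.0012,0,0,0,0,0.005],[0.0146,-0.0035,0,0,0,0,0.005],[0.0243,-0.0058,0,0,0,0,0.005],[0.034,-0.0081,0,0,0,0,0.005],[0.0418,-0.0099,0,0,0,0,0.005],[0.0467,-0.0111,0,0,0,0,0.005],[0.0467,-0.0111,0,0,0,0,0.005]])

```text
time: 9.08
eef_pos: [0.567, -0.2491, 0.0832]
orientation: [3.14, -0.001, 1.336]
ft_force: [1.4, -1.0, 1.0]
finger_gap: 0.138
```

>>> carry_out(motion=[[0.002,-0.0005,0,0,0,0,0.005],[0.004,-0.0009,0,0,0,0,0.005],[0.004,-0.0009,0,0,0,0,0.005]])

```text
time: 9.33
eef_pos: [0.5711, -0.2501, 0.0832]
orientation: [3.14, -0.001, 1.336]
ft_force: [0.1, -1.7, 0.4]
finger_gap: 0.135
```

>>> carry_out(motion=[[0.002,-0.0005,0,0,0,0,0.005],[0.004,-0.0009,0,0,0,0,0.005],[0.004,-0.0009,0,0,0,0,0.005]])

```text
time: 9.58
eef_pos: [0.5748, -0.251, 0.0833]
orientation: [3.141, -0.001, 1.336]
ft_force: [-2.4, 0.9, 1.7]
finger_gap: 0.135
```

>>> carry_out(motion=[[0.002,-0.0005,0,0,0,0,0.005],[0.003,-0.0007,0,0,0,0,0.005],[0.003,-0.0007,0,0,0,0,0.005]])

```text
time: 9.83
eef_pos: [0.5748, -0.2509, 0.0832]
orientation: [-3.135, -0.001, 1.335]
ft_force: [-18.2, 5.1, 6.7]
finger_gap: 0.135
```

It's at the rear stops: 18 N and no movement, after about 57 mm of travel. I'll release and lift.

>>> carry_out(motion=[[0,0,0,0,0,0,0.05],[0,0,0,0,0,0,0.05],[0,0,0,0,0,0,0.05],[0,0,0,0,0,0,0.05],[0,0,0,0,0,0,0.05],[0,0,0,0,0,0,0.05],[0,0,0,0,0,0,0.05],[0,0,0.03,0,0,0,0.05],[0,0,0.06,0,0,0,0.05],[0,0,0.1,0,0,0,0.05],[0,0,0.14,0,0,0,0.05],[0,0.04,0.15,0,0,0,0.05],[0,0.08,0.15,0,0,0,0.05],[0,0.12,0.15,0,0,0,0.05],[0,0.16,0.15,0,0,0,0.05],[0,0.2,0.15,0,0,0,0.05],[0,0.24,0.15,0,0,0,0.05],[0,0.24,0.15,0,0,0,0.05]])

```text
time: 11.33
eef_pos: [0.5746, -0.0043, 0.2337]
orientation: [-3.135, -0.004, 1.342]
ft_force: [0.3, 0.6, 0.3]
finger_gap: 0.568
```

```bash
python3 - <<'E'
from plant import read_camera,sense
import cv2,numpy as np
from h import cloud
for n in ("top","scene"):
    c=read_camera(n);cv2.imwrite(f"pics/{n}3.png",c["image"][:,:,::-1]);w=cloud(c)
    X,Y,Z=w[...,0],w[...,1],w[...,2]
    for a,b in((.1,.3),(-.33,-.15)):
        m=(X>.25)&(X<.65)&(Y>a)&(Y<b)&(Z>.107)&(Z<.13)
        if m.sum()>5:print(n,m.sum(),cv2.minAreaRect(w[m][:,:2].astype(np.float32)))
print(sense()["ft_force"])
E
```

```text
top 346 ((0.4402344226837158, 0.18340900540351868), (0.012021874077618122, 0.059252914041280746), 9.964168548583984)
top 360 ((0.575099527835846, -0.25207313895225525), (0.05996019393205643, 0.012985426001250744), 77.05270385742188)
scene 289 ((0.44118309020996094, 0.18361185491085052), (0.013616632670164108, 0.05896393209695816), 9.104790687561035)
scene 432 ((0.5755890011787415, -0.2515329122543335), (0.060599468648433685, 0.013534092344343662), 75.13705444335938)
[0.0126148  0.181153   0.19168271]
```

View pics/top3.png

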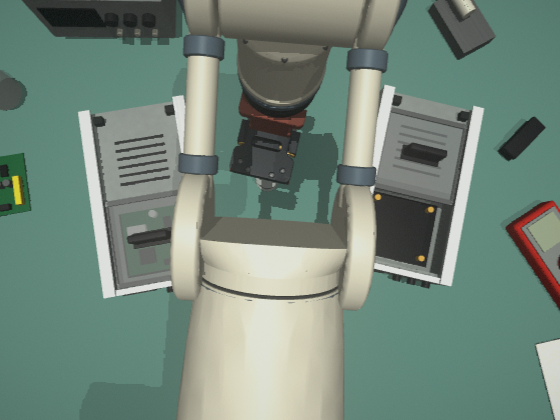

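The picture shows the left guard over the board with its fin at (150,237). The right guard is over the rear deck with its fin at (423,153), and the bay is uncovered. The arm is clear of everything.

```bash
python3 -c "
from plant import close_job
print(close_job())"
```

```text
the job is handed in; nothing more can be done
None
```

I slid the loaded tester's guard (left, +y) fully shut and the empty tester's guard (right, −y) fully open, then handed the job in at about 11.5 s. No verdict was reported.

- **Loaded tester:** I gripped the fin and moved the guard 61.5 mm until it met the front lip. The stop showed as about 15 N with the motion blocked. The guard stayed there after release.
- **Empty tester:** I gripped the fin and moved the guard about 57 mm until it met the rear stops, at about 18 N with no further movement. It also stayed there after release.
- **Last checks:** Both cameras agree to about 1 mm on the final fin positions, roughly (0.440, 0.183) loaded and (0.575, −0.252) empty. Measured against each tester's centre, the two fins are about 122 mm apart along the track. The stated travel is 120 mm, so this fits within the calibration error.
- **Arm:** It was lifted clear, and the wrist force read close to zero.

No checks failed or disagreed.

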